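# Gauge a worn mandrel in the pottery

## Robot

A 6-joint arm with a two-finger parallel gripper is mounted at the origin on the work surface. World frame = base frame: x ahead of the robot, y to its left, z up, the work surface at z = 0. Lengths are in m, angles in rad, forces in N, time in s.
With the tool pointing down it reaches from about 0.225 to 0.875 m from the base axis. Payload 3.4 kg.
Tool frame: the origin (TCP) lies at the very end of the fingers, on their centre line; the grasp point (between the pads) lies 19 mm behind it; z points along the fingers, y is the direction in which the jaws open and shut (so a half turn about z gives the same grasp; the last joint's range is limited). The gripper opens to 85 mm and grips with 20 to 120 N. Pads are 22 mm wide; open, the fingers measure 114 mm over their backs; the gripper's body (76 mm by 85 mm) begins 54 mm behind the grasp point. The pads swing forward as they close: fully open they stand 13 mm farther back than shut.
Start: joints at [-0.121, 0.276, 1.505, -0, 1.361, -0.121], TCP at [0.575, -0, 0.231] pointing down, gripper open.
Joint ranges: [-2.89, 2.89], [-0.75, 2.08], [0.22, 2.7], [-1.18, 4.32], [0.11, 2.71], [-2.7, 2.7]. Speed limits (rad/s): [2.57, 2.57, 3.14, 3.14, 3.14, 3.14].

## Interface

Orientations are given as a unit quaternion [w, x, y, z].
In Python, from rig import manip, viewer, job gives the robot as it stands.
- The arm moves only by the shell command python3 -m crank 'ROWS' [OPENING] [FORCE]. ROWS is JSON, a list of rows, each a list of 6 numbers: the shift along the tool's x, y, z in m, then the turn, a rotation vector about the tool's x, y, z in degrees. In form: [[dx, dy, dz, rx, ry, rz], ...]. A call has 1 to 20 rows; each row is the pose to reach, as a shift and turn from the pose measured when the call began, along the tool's axes at that moment; what a row does not reach only later rows make up. A row lasts 1/8 s, in which the tool goes at most 62.5 mm and 10.7 degrees, less where a joint would pass 70% of its speed; a pose out of reach is approached as far as the arm can. A call with a gripper value outside its range is refused whole. OPENING is the opening, from 0 (shut) to 1 (fully open), set as the call begins (- or left out, the last holds). The fingers move at their own pace and stop on an object; FORCE is the grip in N (left out, the last holds). Time passes only in rows, so rows that repeat a pose let the fingers close. It gives the time, the measured TCP pose, the force and the opening at its end, in the units of the state.
- manip.get_state(): the state, without advancing time (a new reading comes with each control period).
- viewer.get_image(name): name is "scene" or "side" or "wrist"; returns a dict with "frame" (480x640x3 uint8, blue, green, red), "range_z" (480x640 float32, m along the optical axis (not along the pixel's ray), 0 where there is no reading), "intrinsics" (3x3 intrinsics, pixels), "D" ([k1, k2, p1, p2, k3] as OpenCV has them; the pictures are not rectified), "world_from_camera" (4x4, takes a point from camera to world coordinates); the wrist camera has in their place "mount" (4x4, takes a point from camera to tool coordinates, whose origin is the TCP and whose axes are the flange's). Camera axes: x right, y up, looking along -z (the intrinsics and any distortion apply to the point x, -y, -z); pixel columns grow to the right and rows downward; lengths in m; the calibration is good to about 2 mm. A picture is of the moment at which its call begins: read the wrist's pose just before it.
- job.sign_off(): hands the job in, once; it reports no verdict.
The state is a dict: "clock": time; "qpos": joint angles; "qd": joint speeds; "effort": joint torques, N m; "position": TCP position; "ee_rot": TCP orientation; "contact_force": force on the tool from outside, world axes, zero at the start; "moment": the same for the moment, N m; "width": finger opening in m.
Only numpy, scipy, OpenCV 4.12 (cv2) and the standard library are available. Lean on these libraries where they do the work, as an engineer would, in place of code of your own. Each camera call takes 0.05 s, during which the arm holds its last target. There are 200 camera calls.

## Task

The size mark has worn off the mandrel that hangs in the single holder. Take it by its handle and try it in the gauge plate hole by hole, beginning with the tightest and moving along one hole at a time, pressing it only gently on each (never above 30 N), until you come to the first hole that lets it through; push it fully home there, its collar flat on the plate, and leave it standing. Leave the other mandrels and everything else on the table alone.

Things in the scene. Friction and masses are not known exactly. Their poses are not given: they have to be found in the camera images.
- mandrel_a: One of three upright mandrels, 92 mm long, 0.09 to 0.17 kg. Origin: centre of the shank's foot; z up the axis: round steel shank (chamfer 1 mm) to z=40 mm, steel collar 34 mm across from 40 to 46, round wooden handle 26 mm across from 46 to 92. The shanks are 14, 17 and 20 mm thick; which has which is not marked and the sockets hide it. Any of them may hang in the single holder.
- mandrel_b: One of three upright mandrels, 92 mm long, 0.09 to 0.17 kg. Origin: centre of the shank's foot; z up the axis: round steel shank (chamfer 1 mm) to z=40 mm, steel collar 34 mm across from 40 to 46, round wooden handle 26 mm across from 46 to 92. The shanks are 14, 17 and 20 mm thick; which has which is not marked and the sockets hide it. Any of them may hang in the single holder.
- mandrel_c: One of three upright mandrels, 92 mm long, 0.09 to 0.17 kg. Origin: centre of the shank's foot; z up the axis: round steel shank (chamfer 1 mm) to z=40 mm, steel collar 34 mm across from 40 to 46, round wooden handle 26 mm across from 46 to 92. The shanks are 14, 17 and 20 mm thick; which has which is not marked and the sockets hide it. Any of them may hang in the single holder.
- gauge: Fixed gauge: steel plate 50 x 190 mm, 20 mm thick, top 60 mm above the table, on two wooden cheeks, open below. Four round through holes in a row, 44 mm apart along its own y, tightest at the -y end, widest at the +y end. Origin on the table under the plate's centre, z up. Its place and yaw vary.
- hole0 (a point): Centre of the mouth of the gauge's hole 0, 12 mm wide, in the plate's top face, z up (hole 0 is the tightest, hole 3 the widest). Too thick a shank stops with its foot within 2 mm of this level; in its own hole a shank has 1 mm of play and slides in until the collar meets the plate, foot 40 mm below this point.
- hole1 (a point): Centre of the mouth of the gauge's hole 1, 15 mm wide, in the plate's top face, z up (hole 0 is the tightest, hole 3 the widest). Too thick a shank stops with its foot within 2 mm of this level; in its own hole a shank has 1 mm of play and slides in until the collar meets the plate, foot 40 mm below this point.
- hole2 (a point): Centre of the mouth of the gauge's hole 2, 18 mm wide, in the plate's top face, z up (hole 0 is the tightest, hole 3 the widest). Too thick a shank stops with its foot within 2 mm of this level; in its own hole a shank has 1 mm of play and slides in until the collar meets the plate, foot 40 mm below this point.
- hole3 (a point): Centre of the mouth of the gauge's hole 3, 21 mm wide, in the plate's top face, z up (hole 0 is the tightest, hole 3 the widest). Too thick a shank stops with its foot within 2 mm of this level; in its own hole a shank has 1 mm of play and slides in until the collar meets the plate, foot 40 mm below this point.
- stand: Fixed single holder: brown wooden block 56 x 56 mm, 55 mm high, with one 26 mm wide socket 46 mm deep. The mandrel to be gauged hangs in it by its collar, upright. Origin on the table under its centre.
- stand_socket0 (a point): Centre of the single holder's socket mouth, at the top of the block, z up.
- rack: Fixed double holder: brown wooden block 56 x 130 mm, 55 mm high, with two sockets in which the other two mandrels hang. Leave those alone. Origin on the table under its centre.
- bowl: Blue ceramic bowl 90 mm wide, 45 mm high, standing by; origin under its centre. Not to be disturbed.
- slip_cup: Yellow cup 76 mm wide, 85 mm high, standing by; origin under its centre. Not to be disturbed.
- spatula: Modelling spatula 200 mm long lying on the table; origin under its middle. Not to be disturbed.
Things that resemble listed ones, but are neither listed nor needed, are in the scene too. Several things look just like the stand: the one meant starts farthest from the robot's base. Leave any green or turquoise look-alike of the mandrel_a alone.

How it is judged:
On the way, in this order (a step that is already met when the one before it is completed fails the run):
1. the mandrel is drawn out of the single holder (foot above the holder's top) (((z of mandrel_a in the frame of stand_socket0 above 0.003 m and distance of mandrel_a from where it was at the start of the episode above 0.04 m) or (z of mandrel_b in the frame of stand_socket0 above 0.003 m and distance of mandrel_b from where it was at the start of the episode above 0.04 m) or (z of mandrel_c in the frame of stand_socket0 above 0.003 m and distance of mandrel_c from where it was at the start of the episode above 0.04 m))), for 0.1 s.
2. its foot is set on hole 0, the tightest (centred within 4 mm, pressed with more than 1 N) (((horizontal distance between mandrel_a and hole0 below 0.004 m and (contact force between mandrel_a and gauge above 1 N or z of mandrel_a in the frame of hole0 below -0.004 m) and z of mandrel_a in the frame of hole0 below 0.003 m) or (horizontal distance between mandrel_b and hole0 below 0.004 m and (contact force between mandrel_b and gauge above 1 N or z of mandrel_b in the frame of hole0 below -0.004 m) and z of mandrel_b in the frame of hole0 below 0.003 m) or (horizontal distance between mandrel_c and hole0 below 0.004 m and (contact force between mandrel_c and gauge above 1 N or z of mandrel_c in the frame of hole0 below -0.004 m) and z of mandrel_c in the frame of hole0 below 0.003 m))), for 0.05 s.
3. then its foot is set on or in hole 1 (centred within 4 mm, pressed with more than 1 N or in by 4 mm) (((horizontal distance between mandrel_a and hole1 below 0.004 m and (contact force between mandrel_a and gauge above 1 N or z of mandrel_a in the frame of hole1 below -0.004 m) and z of mandrel_a in the frame of hole1 below 0.003 m) or (horizontal distance between mandrel_b and hole1 below 0.004 m and (contact force between mandrel_b and gauge above 1 N or z of mandrel_b in the frame of hole1 below -0.004 m) and z of mandrel_b in the frame of hole1 below 0.003 m) or (horizontal distance between mandrel_c and hole1 below 0.004 m and (contact force between mandrel_c and gauge above 1 N or z of mandrel_c in the frame of hole1 below -0.004 m) and z of mandrel_c in the frame of hole1 below 0.003 m))), for 0.05 s.
4. then, if it has not gone through hole 1, its foot is set on or in hole 2 in the same way; if it has, it is in hole 1 by 20 mm (((horizontal distance between mandrel_a and hole1 below 0.004 m and z of mandrel_a in the frame of hole1 below -0.02 m) or (horizontal distance between mandrel_b and hole2 below 0.004 m and (contact force between mandrel_b and gauge above 1 N or z of mandrel_b in the frame of hole2 below -0.004 m) and z of mandrel_b in the frame of hole2 below 0.003 m) or (horizontal distance between mandrel_c and hole2 below 0.004 m and (contact force between mandrel_c and gauge above 1 N or z of mandrel_c in the frame of hole2 below -0.004 m) and z of mandrel_c in the frame of hole2 below 0.003 m))), for 0.05 s.
At the end, for the whole second after the job is handed in: The mandrel from the single holder stands released and at rest in the first hole that lets it through (14 mm in hole 1, 17 in 2, 20 in 3): shoulder within 2.5 mm of the plate, foot within 3 mm of the hole axis, upright within 0.06 rad; the other two are within 10 mm of their start (((horizontal distance between mandrel_a and hole1 below 0.003 m and z of mandrel_a in the frame of hole1 below -0.0375 m and angle between mandrel_a's own z axis and vertical below 0.06 rad and horizontal distance between each of mandrel_a, mandrel_b, mandrel_c and stand_socket0 above 0.05 m and distance of each of mandrel_b, mandrel_c from where it was at the start of the episode below 0.01 m and linear speed of mandrel_a below 0.02 m/s) or (horizontal distance between mandrel_b and hole2 below 0.003 m and z of mandrel_b in the frame of hole2 below -0.0375 m and angle between mandrel_b's own z axis and vertical below 0.06 rad and horizontal distance between each of mandrel_b, mandrel_a, mandrel_c and stand_socket0 above 0.05 m and distance of each of mandrel_a, mandrel_c from where it was at the start of the episode below 0.01 m and linear speed of mandrel_b below 0.02 m/s) or (horizontal distance between mandrel_c and hole3 below 0.003 m and z of mandrel_c in the frame of hole3 below -0.0375 m and angle between mandrel_c's own z axis and vertical below 0.06 rad and horizontal distance between each of mandrel_c, mandrel_a, mandrel_b and stand_socket0 above 0.05 m and distance of each of mandrel_a, mandrel_b from where it was at the start of the episode below 0.01 m and linear speed of mandrel_c below 0.02 m/s))); the robot touches nothing.
It fails at once if a mandrel presses on the gauge with more than 30 N (contact force between any of mandrel_a, mandrel_b, mandrel_c and gauge above 30 N).
It fails at once if a bystander (bowl, cup, spatula) is moved by more than 20 mm (distance of any of bowl, slip_cup, spatula from where it was at the start of the episode above 0.02 m).
It also fails if it takes over 72 s, if anything falls off the work surface, if the arm or the gripper's body presses on something with over 40 N, if the wrist force passes 120 N, or if a joint passes its speed limit or range.

## Working session

There is one attempt and no reset: what is moved stays moved. The work goes in short steps, Python scripts to look and compute and a shell command to move; the robot and the scene stay as the last step left them, time stands still between calls to the robot, and variables do not carry over. Pictures are saved under pics/ and viewed, about 8 in all and at most 12, crops included, and the job is handed in when it is done.

```bash
ls; mkdir -p pics
cat > h.py <<'E'
import numpy as np, cv2, sys
from rig import manip, viewer, job
from scipy.spatial.transform import Rotation as R
def tool():
    s=manip.get_state(); q=s["ee_rot"]; T=np.eye(4); T[:3,:3]=R.from_quat([q[1],q[2],q[3],q[0]]).as_matrix(); T[:3,3]=s["position"]; return s,T
def snap(name):
    s,T=tool(); d=viewer.get_image(name)
    d["W"]=T@d["mount"] if "mount" in d else np.array(d["world_from_camera"]); return d
def rays(d,px):
    p=cv2.undistortPoints(np.array(px,float).reshape(-1,1,2),np.array(d["intrinsics"]),np.array(d["D"])).reshape(-1,2)
    r=np.c_[p[:,0],-p[:,1],-np.ones(len(p))]; return r
def onplane(d,px,z):
    r=rays(d,px)@d["W"][:3,:3].T; o=d["W"][:3,3]; return o+r*((z-o[2])/r[:,2])[:,None]
def bydepth(d,px):
    px=np.array(px,int).reshape(-1,2); z=d["range_z"][px[:,1],px[:,0]]
    return (rays(d,px)*z[:,None])@d["W"][:3,:3].T+d["W"][:3,3]
E
python3 - <<'E'
from h import *
for n in("scene","side"):
    d=snap(n); cv2.imwrite(f"pics/{n}0.png",d["frame"]); print(n,d["W"].round(3).tolist(),np.array(d["D"]).round(3))
s,T=tool(); print(s)
E
```

```text
pics
scene [[0.812, -0.408, 0.417, 1.035], [0.583, 0.578, -0.571, -0.628], [-0.008, 0.707, 0.707, 0.864], [0.0, 0.0, 0.0, 1.0]] [-0.091  0.     0.     0.     0.   ]
side [[-0.72, 0.43, -0.544, -0.21], [-0.694, -0.458, 0.556, 0.823], [-0.01, 0.778, 0.628, 1.001], [0.0, 0.0, 0.0, 1.0]] [0.006 0.    0.    0.    0.   ]
{'clock': 0.1, 'qpos': array([-1.21004410e-01,  2.76499857e-01,  1.50599204e+00, -5.72595536e-06,
        1.36071612e+00, -1.21018424e-01]), 'qd': array([ 0.0014489 , -0.0005833 , -0.0033873 ,  0.00196254, -0.00043419,
       -0.00092353]), 'effort': array([ 1.55745878e-03, -4.17697620e+01, -2.46405226e+01, -1.74112388e-04,
        5.80947395e-03,  2.85749664e-07]), 'position': array([5.74528083e-01, 4.74032268e-05, 2.30550187e-01]), 'ee_rot': array([-6.34154695e-04,  7.07101172e-01,  7.07111929e-01, -5.00199247e-04]), 'contact_force': array([-0.01674291,  0.22095675,  0.26336668]), 'moment': array([-0.00098884, -0.00878912, -0.03081383]), 'width': 0.08547889002987241}
```

View pics/scene0.png

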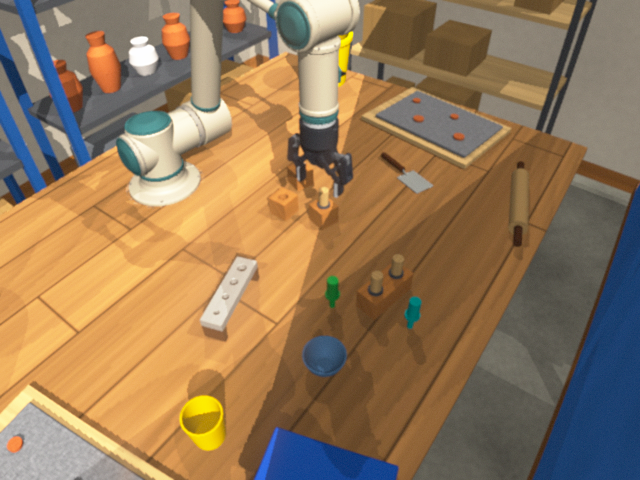

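View pics/side0.png

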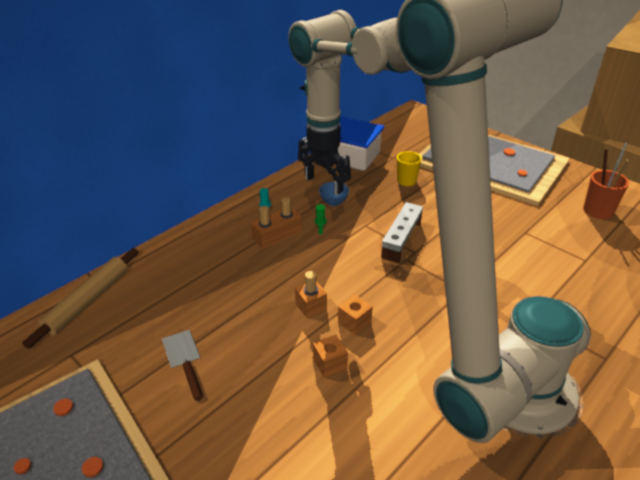

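Side view: the stand candidates are blocks at (311,298, holding a mandrel), (355,310) and (330,355), the last two empty. In the scene view they are at (323,210), (283,203) and (300,170). The gauge is at (230,293) in scene and (403,232) in side. Green (332,291) and turquoise (413,312) look-alikes are in scene. Next I'll measure these and crop.

Run:
```python
from h import *
d=snap("side"); e=snap("scene")
print("stands side",np.c_[onplane(d,[[311,290],[355,305],[330,347]],.055)].round(3).tolist(), "scene",onplane(e,[[323,207],[283,197]],.055).round(3).tolist())
print("handle top",onplane(d,[[310,273]],.107).round(3),onplane(e,[[324,190]],.107).round(3), bydepth(d,[[310,276]]).round(3))
def big(d,c,r,k): 
    f=d["frame"][c[1]-r[1]:c[1]+r[1],c[0]-r[0]:c[0]+r[0]]; return cv2.resize(f,None,fx=k,fy=k,interpolation=cv2.INTER_CUBIC)
a=big(d,(330,315),(65,65),6); b=big(e,(230,295),(50,50),6)
cv2.imwrite("pics/crop1.png",np.hstack([cv2.resize(a,(400,400)),cv2.resize(b,(400,400))]))
for nm,d,roi in(("side",d,(375,195,435,265)),("scene",e,(190,250,265,345))):
    f=d["frame"]; x0,y0,x1,y1=roi; hsv=cv2.cvtColor(f,cv2.COLOR_BGR2HSV)
    m=np.zeros(f.shape[:2],np.uint8); m[y0:y1,x0:x1]=((hsv[...,1]<60)&(hsv[...,2]>110))[y0:y1,x0:x1]*255
    cs,h=cv2.findContours(m,cv2.RETR_CCOMP,cv2.CHAIN_APPROX_NONE)
    for c,hh in zip(cs,h[0]):
        A=cv2.contourArea(c)
        if A>4: 
            cc=c.reshape(-1,2).mean(0); print(nm,"hole" if hh[3]>=0 else "outer",A,cc.round(1),onplane(d,cc,.06)[0].round(4))
```

```text
stands side [[0.485, 0.138, 0.055], [0.377, 0.104, 0.055], [0.334, 0.234, 0.055]] scene [[0.492, 0.13, 0.055], [0.381, 0.102, 0.055]]
handle top [[0.488 0.137 0.107]] [[0.491 0.137 0.107]] [[0.479 0.146 0.109]]
side outer 781.0 [402.1 224.7] [ 0.479  -0.2054  0.06  ]
side hole 22.0 [394.5 236.7] [ 0.4621 -0.1507  0.06  ]
side hole 14.5 [400.2 227.4] [ 0.4755 -0.1925  0.06  ]
side hole 5.5 [405.7 218.3] [ 0.4893 -0.2348  0.06  ]
scene outer 1708.5 [228.5 293.2] [ 0.4926 -0.2263  0.06  ]
scene hole 5.5 [233.7 283.7] [ 0.4835 -0.1998  0.06  ]
scene hole 12.0 [242.  269.6] [ 0.4702 -0.1578  0.06  ]
```

View pics/crop1.png

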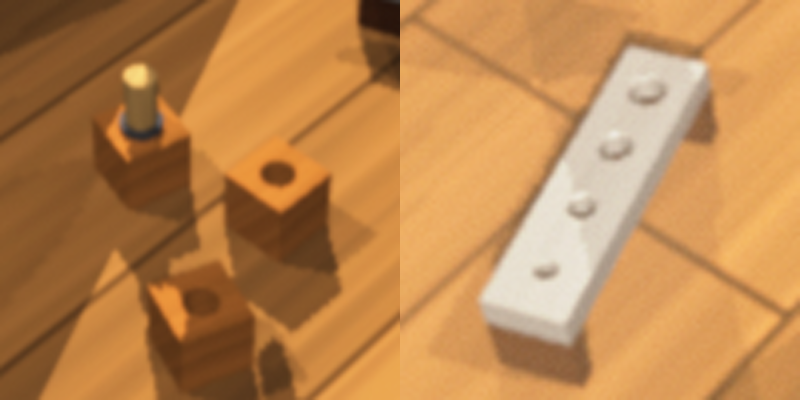

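The mandrel-bearing block at side (311,298) lies about 0.506 m from the base. The two empty ones lie at about 0.39 and 0.41 m, so this is the stand meant. The crop shows four holes running from tight (scene lower-left) to wide (upper-right). Next I'll take a close wrist look over the gauge.

```bash
python3 -m crank '[[-0.05,-0.02,0,0,0,0],[-0.1,-0.045,0,0,0,0],[-0.15,-0.07,0,0,0,0],[-0.2,-0.09,0,0,0,0],[-0.21,-0.13,0,0,0,0],[-0.21,-0.13,0,0,0,0],[-0.21,-0.13,0,0,0,0]]'
python3 - <<'E'
from h import *
d=snap("wrist"); print(np.array(d["mount"]).round(3).tolist(),tool()[0]["position"]); cv2.imwrite("pics/w1.png",d["frame"])
E
```

```text
clock: 1.08
position: [0.4451, -0.2099, 0.231]
ee_rot: [-0.0, 0.707, 0.707, 0.0]
contact_force: [-0.1, 0.5, -0.6]
width: 0.0854
[[-0.001, 0.949, 0.316, 0.081], [1.0, 0.001, 0.0, -0.0], [-0.0, 0.316, -0.949, -0.144], [0.0, 0.0, 0.0, 1.0]] [ 0.44547349 -0.20978319  0.23100708]
```

View pics/w1.png

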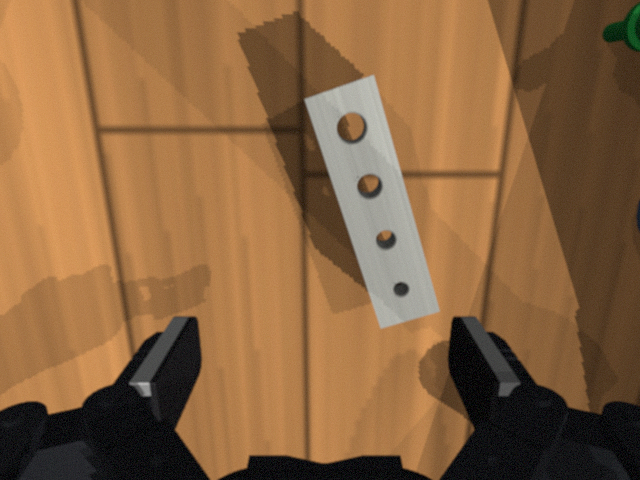

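The wrist view shows the plate with holes 0 to 3 at (401,289), (386,239), (370,186) and (351,127). Nothing obstructs it.

```bash
cat > g.py <<'E'
from h import *
d=snap("wrist"); f=d["frame"]; hsv=cv2.cvtColor(f,cv2.COLOR_BGR2HSV)
m=((hsv[...,1]<45)&(hsv[...,2]>130)).astype(np.uint8)*255
cs,_=cv2.findContours(m,cv2.RETR_EXTERNAL,cv2.CHAIN_APPROX_NONE)
c=max(cs,key=cv2.contourArea)
P=onplane(d,c.reshape(-1,2),.06)[:,:2]*1000
(cx,cy),(w,h),a=cv2.minAreaRect(P.astype(np.float32)); print("rect",cx,cy,w,h,a)
box=cv2.boxPoints(((cx,cy),(w,h),a)); 
e=[box[1]-box[0],box[2]-box[1]]; u=max(e,key=np.linalg.norm); u=u/np.linalg.norm(u)
if u[1]<0:u=-u
cen=np.array([cx,cy])
print("rect holes",[(cen+u*k).round(1).tolist() for k in(-66,-22,22,66)],"yaw",np.degrees(np.arctan2(-u[0],u[1])))
fill=np.zeros_like(m); cv2.drawContours(fill,[c],-1,255,-1)
cs,_=cv2.findContours(fill&~m,cv2.RETR_EXTERNAL,cv2.CHAIN_APPROX_NONE)
for c in cs:
    if cv2.contourArea(c)>40:
        w=onplane(d,c.reshape(-1,2),.06)[:,:2]*1000
        (x,y),(p,q),_=cv2.fitEllipse(w.astype(np.float32)); print("hole",round(x,1),round(y,1),"diam",round(p,1),round(q,1))
E
python3 g.py
python3 - <<'E'
from h import *
print(tool()[0]["position"]); d=snap("wrist"); print("depth plate z",bydepth(d,[[330,110],[410,250],[420,310]]).round(4).tolist())
E
```

```text
rect 484.25054931640625 -217.36489868164062 50.4818115234375 190.80508422851562 18.32194709777832
rect holes [[505.0, -280.0], [491.2, -238.2], [477.3, -196.5], [463.5, -154.7]] yaw 18.321945
hole 505.6 -280.4 diam 12.1 12.8
hole 491.7 -238.6 diam 15.3 15.5
hole 477.9 -196.8 diam 18.2 18.3
hole 463.9 -154.9 diam 21.0 21.4
[ 0.44562712 -0.20965838  0.23093676]
depth plate z [[0.449, -0.1421, 0.0615], [0.5111, -0.2459, 0.0623], [0.5224, -0.2977, 0.0623]]
```

```bash
python3 -m crank '[[0.05,0.01,0,0,0,0],[0.1,0.02,0,0,0,0],[0.15,0.03,0,0,0,0],[0.2,0.044,0,0,0,0],[0.25,0.044,0,0,0,0],[0.25,0.044,0,0,0,0],[0.25,0.044,0,0,0,0]]'
python3 - <<'E'
from h import *
d=snap("wrist"); print(tool()[0]["position"]); cv2.imwrite("pics/w2.png",d["frame"])
E
```

```text
clock: 2.1
position: [0.4895, 0.0407, 0.2308]
ee_rot: [0.0, 0.706, 0.708, -0.0]
contact_force: [-1.6, 0.7, 0.8]
width: 0.0857
[0.48953322 0.04007429 0.23079352]
```

View pics/w2.png

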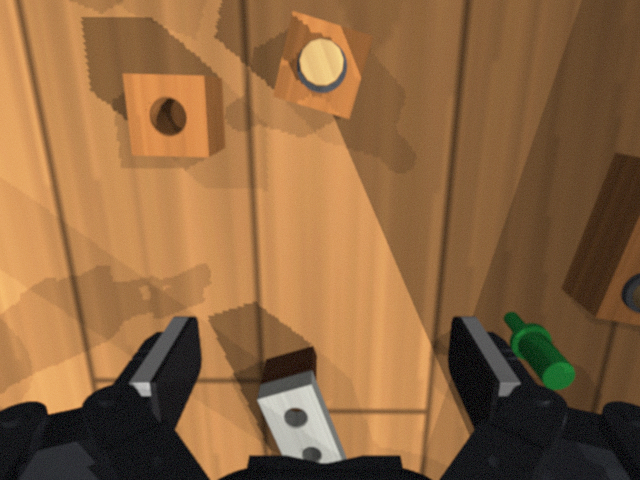

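The handle top is at (323,62), above the mandrel's stand. I'll move 55 mm nearer and measure its centre.

```bash
python3 -m crank '[[0.055,0,0,0,0,0],[0.055,0,0,0,0,0],[0.055,0,0,0,0,0]]'
python3 - <<'E'
from h import *
d=snap("wrist"); f=d["frame"]; print(tool()[0]["position"]); cv2.imwrite("pics/w3.png",f)
hsv=cv2.cvtColor(f,cv2.COLOR_BGR2HSV)
W=d["W"]; 
m=((hsv[...,1]<125)&(hsv[...,2]>150)).astype(np.uint8)*255; m[:,:270]=0; m[:,390:]=0; m[300:]=0
cs,_=cv2.findContours(m,cv2.RETR_EXTERNAL,cv2.CHAIN_APPROX_NONE)
for c in cs:
    if cv2.contourArea(c)>200:
        w=onplane(d,c.reshape(-1,2),.107)[:,:2]*1000; print(c.reshape(-1,2).mean(0),cv2.fitEllipse(w.astype(np.float32)),cv2.minEnclosingCircle(w.astype(np.float32)))
print(hsv[155:200:8,323].tolist())
E
```

```text
clock: 2.52
position: [0.4896, 0.0939, 0.2307]
ee_rot: [0.0, 0.707, 0.707, -0.001]
contact_force: [-0.2, 0.6, -0.6]
width: 0.0858
[0.48960856 0.09367407 0.2306905 ]
[321.16806723 153.05042017] ((486.86505126953125, 137.03396606445312), (23.910974502563477, 24.7518310546875), 93.6151123046875) ((486.941162109375, 137.1714630126953), 12.952723503112793)
[[20, 109, 242], [20, 113, 241], [20, 115, 238], [13, 166, 209], [15, 145, 176], [15, 144, 204]]
```

```bash
python3 -m crank '[[0.0435,-0.003,0.03,0,0,0],[0.0435,-0.003,0.08,0,0,0],[0.0435,-0.003,0.12,0,0,0],[0.0435,-0.003,0.15,0,0,0],[0.0435,-0.003,0.163,0,0,0],[0.0435,-0.003,0.163,0,0,0],[0.0435,-0.003,0.163,0,0,0]]' 1
python3 -m crank '[[0,0,0,0,0,0],[0,0,0,0,0,0],[0,0,0,0,0,0],[0,0,0,0,0,0],[0,0,0,0,0,0],[0,0,0,0,0,0],[0,0,0,0,0,0],[0,0,0,0,0,0]]' 0 60
```

```text
clock: 3.45
position: [0.4877, 0.1367, 0.0688]
ee_rot: [0.001, 0.707, 0.707, 0.0]
contact_force: [-0.0, -0.1, -0.3]
width: 0.0855
clock: 4.45
position: [0.4879, 0.1368, 0.0693]
ee_rot: [0.001, 0.707, 0.707, 0.0]
contact_force: [-1.1, -0.6, 4.6]
width: 0.0242
```

```bash
python3 -m crank '[[0,0,-0.01,0,0,0],[0,0,-0.03,0,0,0],[0,0,-0.06,0,0,0],[0,0,-0.09,0,0,0],[0,0,-0.11,0,0,0],[0,0,-0.11,0,0,0],[0,0,-0.11,0,0,0]]'
python3 -m crank '[[-0.04,0,0,0,0,0],[-0.09,0.002,0,0,0,0],[-0.14,0.005,0,0,0,0],[-0.19,0.008,0,0,0,0],[-0.24,0.011,0,0,0,0],[-0.29,0.014,0,0,0,0],[-0.34,0.016,0,0,0,0],[-0.39,0.017,0,0,0,0],[-0.417,0.0175,0,0,0,0],[-0.417,0.0175,0,0,0,0],[-0.417,0.0175,0,0,0,0]]'
python3 - <<'E'
from h import *
print(tool()[0]["position"])
k=[]
for n in("side","scene"):
    d=snap(n); W=d["W"]; p=np.array([.505,-.28,.1]); c=np.linalg.inv(W)@np.r_[p,1]
    K=np.array(d["intrinsics"]); u=int(K[0,2]+K[0,0]*c[0]/-c[2]); v=int(K[1,2]-K[1,1]*c[1]/-c[2])
    k.append(cv2.resize(d["frame"][v-50:v+50,u-50:u+50],(400,400),interpolation=cv2.INTER_CUBIC)); print(n,u,v)
cv2.imwrite("pics/c2.png",np.hstack(k))
E
```

```text
clock: 5.32
position: [0.4869, 0.1368, 0.1785]
ee_rot: [0.001, 0.707, 0.707, -0.0]
contact_force: [0.2, -0.1, -2.0]
width: 0.0247
clock: 6.7
position: [0.5036, -0.279, 0.1779]
ee_rot: [-0.001, 0.707, 0.707, -0.0]
contact_force: [0.2, 0.2, -0.5]
width: 0.0246
[ 0.50356428 -0.27901448  0.1778618 ]
side 412 197
scene 211 300
```

View pics/c2.png

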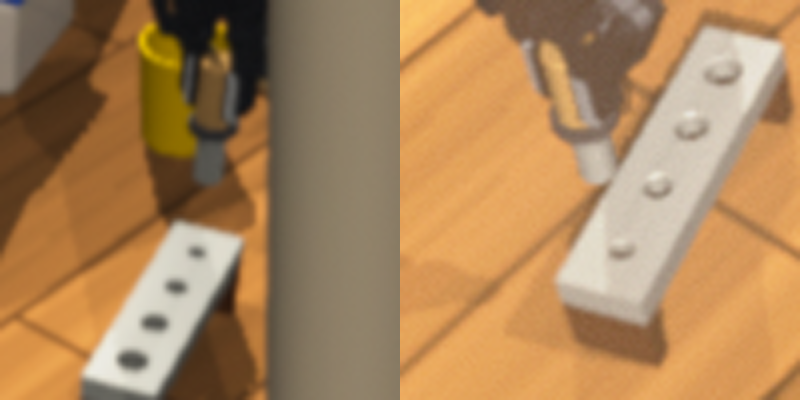

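The mandrel hangs upright in the grip, with its shank clear of the plate (side crop (208,160), hole 0 at (197,252)). I'll descend over hole 0.

```bash
python3 -m crank '[[-0.0015,0.0018,0.02,0,0,0],[-0.0015,0.0018,0.04,0,0,0],[-0.0015,0.0018,0.054,0,0,0],[-0.0015,0.0018,0.057,0,0,0],[-0.0015,0.0018,0.057,0,0,0],[-0.0015,0.0018,0.057,0,0,0],[-0.0015,0.0018,0.057,0,0,0]]'
for i in 1 2 3; do python3 -c "
from h import *
s=tool()[0];print(s['position'],s['contact_force'])"; done
```

```text
clock: 7.68
position: [0.5061, -0.2805, 0.1222]
ee_rot: [0.0, 0.707, 0.707, -0.0]
contact_force: [0.3, -0.1, -1.2]
width: 0.0243
[ 0.50606805 -0.28047423  0.12219006] [ 0.29273171 -0.12950975 -1.24098267]
[ 0.50606805 -0.28047423  0.12219006] [ 0.29273171 -0.12950975 -1.24098267]
[ 0.50606805 -0.28047423  0.12219006] [ 0.29273171 -0.12950975 -1.24098267]
```

```bash
python3 -m crank '[[0,-0.0005,0.003,0,0,0],[0,-0.0005,0.006,0,0,0],[0,-0.0005,0.006,0,0,0],[0,-0.0005,0.006,0,0,0]]'
python3 -m crank '[[0,0,0.001,0,0,0],[0,0,0.001,0,0,0],[0,0,0.001,0,0,0]]'
python3 -m crank '[[0,0,0.001,0,0,0],[0,0,0.001,0,0,0],[0,0,0.001,0,0,0]]'
```

```text
clock: 8.18
position: [0.5055, -0.2805, 0.1161]
ee_rot: [0.0, 0.707, 0.707, -0.0]
contact_force: [-1.0, 0.3, -1.3]
width: 0.0246
clock: 8.55
position: [0.5056, -0.2805, 0.1151]
ee_rot: [0.0, 0.707, 0.707, -0.0]
contact_force: [-0.7, 0.1, -0.8]
width: 0.0248
clock: 8.93
position: [0.5057, -0.2806, 0.1143]
ee_rot: [0.001, 0.707, 0.707, -0.0]
contact_force: [0.3, 0.2, 1.6]
width: 0.0245
```

```bash
python3 -m crank '[[0,0,0.0005,0,0,0],[0,0,0.0005,0,0,0],[0,0,0.0005,0,0,0]]'
python3 -m crank '[[0,0,0.0005,0,0,0],[0,0,0.0005,0,0,0],[0,0,0.0005,0,0,0]]'
```

```text
clock: 9.3
position: [0.5057, -0.2806, 0.1143]
ee_rot: [0.001, 0.707, 0.707, -0.0]
contact_force: [-1.3, 0.5, 5.7]
width: 0.0247
clock: 9.68
position: [0.5057, -0.2806, 0.1143]
ee_rot: [0.001, 0.707, 0.707, -0.0]
contact_force: [-1.9, 1.7, 6.0]
width: 0.0249
```

Contact with hole 0 is at TCP z 0.1143 with about 6 N, and it does not enter. On to hole 1.

```bash
python3 -m crank '[[0,0,-0.006,0,0,0],[0,0,-0.01,0,0,0],[0.021,-0.007,-0.01,0,0,0],[0.0418,-0.0142,-0.01,0,0,0],[0.0418,-0.0142,-0.01,0,0,0],[0.0418,-0.0142,-0.01,0,0,0],[0.0418,-0.0142,-0.003,0,0,0],[0.0418,-0.0142,-0.003,0,0,0],[0.0418,-0.0142,-0.003,0,0,0]]'
```

```text
clock: 10.8
position: [0.4914, -0.2391, 0.1169]
ee_rot: [0.001, 0.707, 0.707, -0.0]
contact_force: [-0.6, -0.6, -2.3]
width: 0.0247
```

```bash
python3 -m crank '[[0.0005,0,0.0015,0,0,0],[0.0005,0,0.0025,0,0,0],[0.0005,0,0.003,0,0,0],[0.0005,0,0.003,0,0,0]]'
python3 -m crank '[[0,0,0.0006,0,0,0],[0,0,0.0006,0,0,0],[0,0,0.0006,0,0,0]]'
```

```text
clock: 11.3
position: [0.4915, -0.2387, 0.1143]
ee_rot: [0.001, 0.707, 0.707, -0.0]
contact_force: [-0.5, 0.4, 2.9]
width: 0.025
clock: 11.68
position: [0.4914, -0.2387, 0.1143]
ee_rot: [0.001, 0.707, 0.707, -0.0]
contact_force: [-1.0, 0.9, 5.6]
width: 0.0245
```

Hole 1 blocks it too (z 0.1143, 5.6 N). I'll raise it to hole 2 and check the shank against the collar width in the image, to rule out a misalignment.

```bash
python3 -m crank '[[0,0,-0.006,0,0,0],[0,0,-0.02,0,0,0],[0.021,-0.007,-0.03,0,0,0],[0.0418,-0.0138,-0.03,0,0,0],[0.0418,-0.0138,-0.03,0,0,0],[0.0418,-0.0138,-0.03,0,0,0]]'
python3 - <<'E'
from h import *
print(tool()[0]["position"])
k=[]
for n in("side","scene"):
    d=snap(n); W=d["W"]; p=np.array([.4777,-.1967,.115]); c=np.linalg.inv(W)@np.r_[p,1]
    K=np.array(d["intrinsics"]); u=int(K[0,2]+K[0,0]*c[0]/-c[2]); v=int(K[1,2]-K[1,1]*c[1]/-c[2])
    k.append(cv2.resize(d["frame"][v-25:v+25,u-25:u+25],(400,400),interpolation=cv2.INTER_CUBIC)); print(n,u,v)
cv2.imwrite("pics/c3.png",np.hstack(k))
E
```

```text
clock: 12.42
position: [0.4775, -0.1965, 0.1442]
ee_rot: [0.001, 0.707, 0.708, -0.0]
contact_force: [0.5, -0.1, -0.5]
width: 0.0248
[ 0.47749539 -0.19646626  0.14416299]
side 402 209
scene 228 265
```

View pics/c3.png

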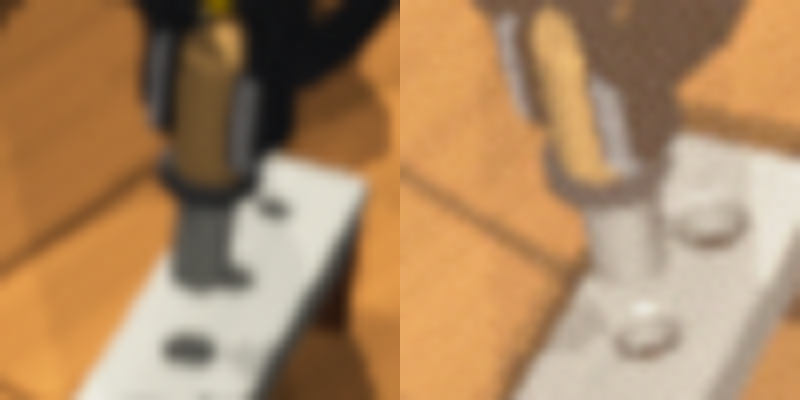

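The shank-to-collar ratio is about 58 px to 100 px, which gives a shank of about 20 mm. Hole 1's refusal was therefore genuine. Now pressing on hole 2.

```bash
python3 -m crank '[[-0.0004,0.0004,0.015,0,0,0],[-0.0004,0.0004,0.025,0,0,0],[-0.0004,0.0004,0.027,0,0,0],[-0.0004,0.0004,0.027,0,0,0],[-0.0004,0.0004,0.027,0,0,0]]'
python3 -m crank '[[0,0,0.001,0,0,0],[0,0,0.002,0,0,0],[0,0,0.003,0,0,0],[0,0,0.0032,0,0,0],[0,0,0.0032,0,0,0]]'
```

```text
clock: 13.15
position: [0.4784, -0.1977, 0.1173]
ee_rot: [0.002, 0.707, 0.707, -0.0]
contact_force: [-0.0, 0.3, -1.1]
width: 0.0247
clock: 13.78
position: [0.4785, -0.1977, 0.1143]
ee_rot: [0.002, 0.707, 0.707, -0.0]
contact_force: [-0.4, 0.5, 1.9]
width: 0.0248
```

```bash
python3 -m crank '[[0,0,0.0006,0,0,0],[0,0,0.0006,0,0,0],[0,0,0.0006,0,0,0]]'
```

```text
clock: 14.15
position: [0.4785, -0.1978, 0.1142]
ee_rot: [0.002, 0.707, 0.707, -0.0]
contact_force: [-1.5, 1.3, 4.6]
width: 0.0244
```

Blocked, but the tool sat about 1 mm off target. I'll recentre and press again to be sure.

```bash
python3 -m crank '[[0,0,-0.003,0,0,0],[0.0011,-0.0006,-0.003,0,0,0],[0.0011,-0.0006,-0.003,0,0,0],[0.0011,-0.0006,-0.001,0,0,0],[0.0011,-0.0006,0.0004,0,0,0],[0.0011,-0.0006,0.0006,0,0,0],[0.0011,-0.0006,0.0006,0,0,0]]'
python3 -m crank '[[0,0,0.0006,0,0,0],[0,0,0.0006,0,0,0],[0,0,0.0006,0,0,0]]'
```

```text
clock: 15.02
position: [0.4779, -0.1967, 0.1142]
ee_rot: [0.002, 0.707, 0.707, -0.0]
contact_force: [-1.1, 0.4, 6.0]
width: 0.0247
clock: 15.4
position: [0.4779, -0.1967, 0.1142]
ee_rot: [0.002, 0.707, 0.707, -0.0]
contact_force: [-1.0, 1.4, 6.2]
width: 0.0247
```

Blocked again with good centring. On to hole 3.

```bash
python3 -m crank '[[0,0,-0.006,0,0,0],[0,0,-0.01,0,0,0],[0.021,-0.007,-0.01,0,0,0],[0.0418,-0.014,-0.01,0,0,0],[0.0418,-0.014,-0.01,0,0,0],[0.0418,-0.014,-0.01,0,0,0],[0.0418,-0.014,-0.003,0,0,0],[0.0418,-0.014,-0.003,0,0,0],[0.0418,-0.014,-0.003,0,0,0]]'
```

```text
clock: 16.52
position: [0.4638, -0.1551, 0.1168]
ee_rot: [0.002, 0.707, 0.707, -0.0]
contact_force: [-0.1, 0.3, -1.7]
width: 0.0251
```

```bash
python3 -m crank '[[0.0002,0,0.001,0,0,0],[0.0002,0,0.002,0,0,0],[0.0002,0,0.003,0,0,0],[0.0002,0,0.0035,0,0,0],[0.0002,0,0.0035,0,0,0]]'
python3 -m crank '[[0,0,0.0007,0,0,0],[0,0,0.0007,0,0,0],[0,0,0.0007,0,0,0]]'
```

```text
clock: 17.15
position: [0.4638, -0.1549, 0.1132]
ee_rot: [0.002, 0.707, 0.707, -0.0]
contact_force: [-0.1, -0.2, -0.2]
width: 0.0248
clock: 17.52
position: [0.4638, -0.1549, 0.1125]
ee_rot: [0.002, 0.707, 0.707, -0.0]
contact_force: [0.7, 0.1, -0.7]
width: 0.0243
```

It is entering freely, so I'll continue in careful steps.

```bash
python3 -m crank '[[0,0,0.001,0,0,0],[0,0,0.002,0,0,0],[0,0,0.003,0,0,0],[0,0,0.004,0,0,0],[0,0,0.004,0,0,0]]'
```

```text
clock: 18.15
position: [0.4638, -0.1549, 0.1084]
ee_rot: [0.002, 0.707, 0.707, -0.0]
contact_force: [-0.2, -0.2, -1.1]
width: 0.0247
```

```bash
python3 -m crank '[[0,0,0.002,0,0,0],[0,0,0.004,0,0,0],[0,0,0.006,0,0,0],[0,0,0.008,0,0,0],[0,0,0.01,0,0,0],[0,0,0.01,0,0,0]]'
```

```text
clock: 18.9
position: [0.4637, -0.1549, 0.0982]
ee_rot: [0.002, 0.707, 0.707, -0.0]
contact_force: [0.1, 1.1, 0.1]
width: 0.0247
```

```bash
python3 -m crank '[[0,0,0.002,0,0,0],[0,0,0.004,0,0,0],[0,0,0.006,0,0,0],[0,0,0.008,0,0,0],[0,0,0.01,0,0,0],[0,0,0.01,0,0,0]]'
```

```text
clock: 19.65
position: [0.4636, -0.1548, 0.0881]
ee_rot: [0.001, 0.707, 0.707, -0.0]
contact_force: [0.1, 0.8, -1.7]
width: 0.0248
```

```bash
python3 -m crank '[[0,0,0.002,0,0,0],[0,0,0.004,0,0,0],[0,0,0.006,0,0,0],[0,0,0.008,0,0,0],[0,0,0.01,0,0,0],[0,0,0.011,0,0,0],[0,0,0.0115,0,0,0],[0,0,0.0115,0,0,0]]'
```

```text
clock: 20.65
position: [0.4636, -0.1549, 0.0765]
ee_rot: [0.001, 0.707, 0.707, -0.0]
contact_force: [-0.6, 0.0, -1.1]
width: 0.0246
```

```bash
python3 -m crank '[[0,0,0.0007,0,0,0],[0,0,0.0014,0,0,0],[0,0,0.002,0,0,0],[0,0,0.0025,0,0,0],[0,0,0.0025,0,0,0]]'
python3 -m crank '[[0,0,0.0006,0,0,0],[0,0,0.0006,0,0,0],[0,0,0.0006,0,0,0]]'
```

```text
clock: 21.28
position: [0.4636, -0.1549, 0.0743]
ee_rot: [0.001, 0.707, 0.707, -0.0]
contact_force: [-1.0, 0.2, 2.4]
width: 0.0251
clock: 21.65
position: [0.4636, -0.1549, 0.0743]
ee_rot: [0.002, 0.707, 0.707, -0.0]
contact_force: [-1.3, 0.9, 5.9]
width: 0.0245
```

Seated: 40.0 mm travel below contact level, stopped with 6 N. Releasing and retreating.

```bash
python3 -m crank '[[0,0,0,0,0,0],[0,0,0,0,0,0],[0,0,0,0,0,0],[0,0,0,0,0,0],[0,0,0,0,0,0],[0,0,0,0,0,0],[0,0,0,0,0,0],[0,0,0,0,0,0]]' 1
python3 -m crank '[[0,0,-0.02,0,0,0],[0,0,-0.05,0,0,0],[0,0,-0.09,0,0,0],[0,0,-0.13,0,0,0],[0,0,-0.16,0,0,0],[-0.04,0,-0.16,0,0,0],[-0.08,0,-0.16,0,0,0],[-0.08,0,-0.16,0,0,0],[-0.08,0,-0.16,0,0,0]]'
python3 - <<'E'
from h import *
print(tool()[0]["position"])
a=snap("wrist")["frame"]; k=[cv2.resize(a,(400,300))]
d=snap("side"); k.append(cv2.resize(d["frame"][170:270,340:473],(400,300),interpolation=cv2.INTER_CUBIC))
cv2.imwrite("pics/c4.png",np.hstack(k))
E
```

```text
clock: 22.65
position: [0.4636, -0.1549, 0.0743]
ee_rot: [0.002, 0.707, 0.707, -0.0]
contact_force: [0.5, -0.5, 0.3]
width: 0.0852
clock: 23.78
position: [0.463, -0.234, 0.2342]
ee_rot: [0.001, 0.707, 0.707, -0.0]
contact_force: [0.1, -0.1, 0.5]
width: 0.0852
[ 0.46302387 -0.23396432  0.23423118]
```

View pics/c4.png

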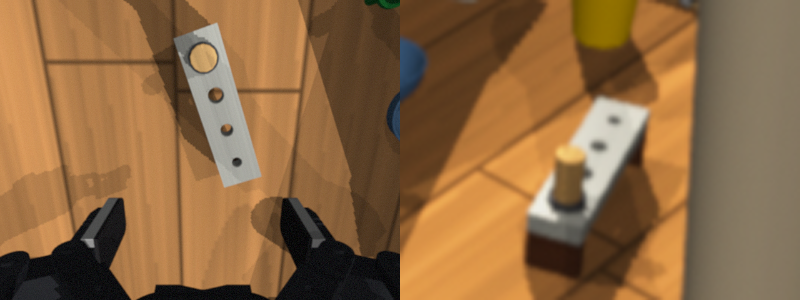

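The mandrel stands upright in hole 3 with its collar on the plate (wrist crop (203,57), side crop (567,180)). The gripper is clear.

```bash
python3 -c "
from rig import job
print(job.sign_off())"
```

```text
the job is handed in; nothing more can be done
None
```

The mandrel from the farthest single holder now stands in hole 3, the widest, pushed fully home and released. I handed the job in at about 24 s on the robot's clock.

- **Holes 0, 1 and 2:** I tried them in order at about 6 N each, and all three stopped the shank with the tool at 0.114 m. My first press on hole 2 was about 1 mm off centre, so I recentred and pressed again; it was still blocked.
- **Hole 3:** The shank slid in freely for 40 mm and the collar met the plate with about 6 N. The highest force I read at any point was about 6 N.
- **Size:** The shank measured about 20 mm in the images, against the collar's known width, which agrees with the hole it fits.
- **Last checks:** After release, the wrist and side pictures showed it upright with its collar on the plate and the gripper clear. Tool force was near zero. I did not measure the other mandrels, bowl, cup and spatula again afterwards, but no move went near them.
- **Disagreement:** The wrist camera's depth put the plate top about 2 mm higher than its stated 60 mm. That is about the calibration tolerance, and contact matched the stated height.

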